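Seat the honing wheel on its drive dog

ROBOT

A 7-joint arm with a two-finger parallel gripper is mounted at the origin on a cart in front of the work surface, level with it; the furniture and walls round the work are solid. World frame = base frame: x ahead of the robot, y to its left, z up, the work surface at z = 0. Lengths are in m, angles in rad, forces in N, time in s.
With the tool pointing down it reaches from about 0.425 to 0.925 m from the base axis. Payload 6.8 kg.
Tool frame: the origin (TCP) lies between the finger pads; the fingertips stand 17 mm ahead of it and the grasp point (between the pads) lies 2 mm behind it; z points along the fingers, x is the direction in which the jaws open and shut, and the axes are right-handed (so a half turn about z gives the same grasp; the last joint's range is limited). The gripper opens to 85 mm and grips with 20 to 120 N. Pads are 22 mm wide; open, the fingers measure 114 mm over their backs; the gripper's body (76 mm by 85 mm) begins 54 mm behind the grasp point. The pads swing forward as they close: fully open they stand 13 mm farther back than shut.
Start: joints at [1.188, 0.477, 0.022, 1.555, -0.011, 1.109, -0.083], TCP at [0.183, -0.65, 0.248] pointing down, gripper open.
Joint ranges: [-2.96, 2.96], [-0.34, 2.1], [-1.41, 1.46], [0.24, 2.44], [-1.37, 4.51], [0.17, 1.92], [-2.96, 2.96]. Speed limits (rad/s): [2.39, 2.39, 3.14, 3.14, 3.14, 3.14, 3.14].

INTERFACE

Orientations are given as a unit quaternion [w, x, y, z].
In Python, from station import readout, read_camera, get_calibration, bot, models gives the robot as it stands.
- The arm moves only by the tool carry_out, never from a script. Its argument "deltas" is a list of rows, each a list of 2 entries, a list of its own where there are three numbers: the shift along the tool's x, y, z in cm, then the turn about the tool's z in degrees. A call has 1 to 10 rows; each row is the pose to reach, as a shift and turn from the pose measured when the call began, along the tool's axes at that moment; what a row does not reach only later rows make up. A row lasts 1/8 s, in which the tool goes at most 62.5 mm and 10.7 degrees, less where a joint would pass 70% of its speed; a pose out of reach is approached as far as the arm can. A call with a gripper value outside its range is refused whole. "hand" is the opening, from 0 (shut) to 1 (fully open), set as the call begins (left out, the last holds). The fingers move at their own pace and stop on an object; "newtons" is the grip in N (left out, the last holds). Time passes only in rows, so rows that repeat a pose let the fingers close. It gives the time, the measured TCP pose, the force and the opening at its end, in the units of the state.
- readout.get_obs(): the state, without advancing time (a new reading comes with each control period).
- read_camera(name): name is "scene" or "top"; returns the picture (384x512x3 uint8, red, green, blue); there is no depth.
- get_calibration(name): a dict with "fov_y" (degrees; the focal length in pixels is half the picture's height over the tangent of half this angle, whatever the lens; pixels are square), "cx", "cy" (the principal point, pixels), "world_from_camera" (4x4, takes a point from camera to world coordinates). Camera axes: x right, y down, z forward; pixel columns grow to the right and rows downward; lengths in m; the calibration is good to about 2 mm. A picture is of the moment at which its call begins. get_calibration takes no time and is no camera call.
- bot.hand_in(): hands the job in, once; it reports no verdict.
Trained networks look in the newest picture that a camera, given by its name, has taken for a name from the list of things; names that differ only in an ending like _2 or _b are one class to them, and where a whole thing is asked for, a point or a joint stands for the part that bears it (a point fixed in the world has none). Each returns a list of dicts, best first, with "score" (0 to 1); they miss things now and then, are a little off and sometimes report something else, mostly with a low value. They report only what shows in the picture. A call takes as long as a camera call. They do not tell look-alikes from the thing itself.
- models.spot_in(query, camera): "centre" ([row, column] in pixels, amid what is visible of it).
The state is a dict: "t": time; "q": joint angles; "joint_vel": joint speeds; "joint_torque": joint torques, N m; "eef_pos": TCP position; "tool_rot": TCP orientation; "contact_force": force on the tool from outside, world axes, zero at the start; "torque": the same for the moment, N m; "gripper_width": opening from 0.0 (shut) to 1.0 (fully open).
Only numpy, scipy, OpenCV 4.12 (cv2) and the standard library are available. Lean on these libraries where they do the work, as an engineer would, in place of code of your own. Each camera call takes 0.05 s, during which the arm holds its last target. There are 200 camera calls.

TASK

Fit the loose honing wheel to the small honing machine: set it hub up in the round recess, and feel for the drive dog, turning the wheel as needed, until its slot finds the dog and the wheel drops fully home, flat on the recess floor. Let go of it there, and leave the loupe, the ferrule and the marker where they are.

Things in the scene. Friction and masses are not known exactly. Their poses are not given: they have to be found in the camera images.
- machine: Small grey honing machine, fixed: a square block 140x140 mm, 55 mm high, on four feet; dial and rocker switch on its front (-x) face. Origin: centre of its underside, z up. In the middle of its flat top is a round recess 81 mm across, 15 mm deep, with a flat floor 40 mm above the table. The wheel has 2.5 mm of play all round in it; when home its disc stands 2 mm above the machine's top.
- recess (a point): Centre of the recess floor, axes as the machine's. Centred on it stands the drive dog, a locked upright steel tongue 34 mm long, 6 mm thick, 7.5 mm high. It may have stopped at any angle about the vertical: that angle is not reported and must be found by touch (or seen).
- wheel: Loose round honing wheel, about 0.3 kg: a disc 76 mm across, 17 mm thick, grey abrasive on top, with a hexagonal steel hub standing on it. Origin: centre of the disc's underside, z up along the hub. It starts flat on the table, hub up. Its angle when home can be anything that lets the slot take the dog.
- hub (a point): Middle of the wheel's hexagonal hub, on its axis, 34 mm above the wheel's underside. The hub is 30 mm across flats, 35 mm over corners, 34 mm tall (from 17 to 51 mm above the underside). Its pairs of flats face along the wheel's x axis and at 60 and 120 degrees from it.
- slot (a point): Middle of the slot in the wheel's underside: 10 mm wide, 9 mm deep, straight across the whole disc along the wheel's y axis; its ends show at the edge, and two rivets on top mark its line. Out of line, the wheel stands on the dog 7.5 mm too high, or leans; centred and within about 0.1 rad of the dog (either way round) it drops home.
- loupe: Bystander: black eye loupe, a ring 37 mm across and 22 mm high, loose on the table. Origin: centre of its underside.
- ferrule: Bystander: pale handle ferrule ring 23 mm across and 22 mm high, loose on the table. Origin: centre of its underside.
- marker: Bystander: felt marker 124 mm long, 13 mm thick, lying on the table along its own x axis. Origin: centre of its underside.
Mind the look-alikes: they are no part of the job. Of the things shaped like the wheel, the grey one is meant.

How it is judged:
At the end, for the whole second after the job is handed in: The wheel lies fully home in the recess, hub up: its underside within 2 mm of the recess floor, within 5 mm of the recess centre, tilted less than 0.04 rad, released and at rest (z of wheel in the frame of recess between -0.003 and 0.002 m and horizontal distance between wheel and recess below 0.005 m and angle between wheel's own z axis and vertical below 0.04 rad and linear speed of wheel below 0.01 m/s and angular speed of wheel below 0.1 rad/s); the robot touches nothing.
It fails at once if the loupe is moved more than 20 mm (distance of loupe from where it was at the start of the episode above 0.02 m).
It fails at once if the ferrule is moved more than 20 mm (distance of ferrule from where it was at the start of the episode above 0.02 m).
It fails at once if the marker is moved more than 20 mm (distance of marker from where it was at the start of the episode above 0.02 m).
It also fails if it takes over 72 s, if anything falls off the work surface, if the arm or the gripper's body presses on something with over 40 N, if the wrist force passes 120 N, or if a joint passes its speed limit or range.

## Working session

There is one attempt and no reset: what is moved stays moved. The work goes in short steps, Python scripts to look and compute and a tool call to move; the robot and the scene stay as the last step left them, time stands still between calls to the robot, and variables do not carry over. Pictures are saved under pics/ and viewed, about 8 in all and at most 12, crops included, and the job is handed in when it is done.

Besides the shell and the picture viewer there is one more tool, called as name(argument=value, ...), one argument or row to a line, values as JSON. carry_out: Moves the arm, as the interface text tells. Its arguments: {"type":"object","properties":{"deltas":{"type":"array"},"hand":{"type":"number"},"newtons":{"type":"number"}},"required":["deltas"]}

```bash
mkdir -p pics; cat > h.py <<'E'
import numpy as np, cv2
from station import readout, read_camera, get_calibration, bot, models
def K(n):
    c=get_calibration(n); f=192/np.tan(np.radians(c['fov_y'])/2); return f,c['cx'],c['cy'],np.array(c['world_from_camera'])
def ray(n,rc):
    f,cx,cy,T=K(n); d=T[:3,:3]@np.array([(rc[1]-cx)/f,(rc[0]-cy)/f,1.]); return T[:3,3],d
def atz(n,rc,z):
    o,d=ray(n,rc); return o+d*(z-o[2])/d[2]
def tri(a,b,na='scene',nb='top'):
    o1,d1=ray(na,a);o2,d2=ray(nb,b); d1/=np.linalg.norm(d1); d2/=np.linalg.norm(d2)
    s=np.linalg.lstsq(np.c_[d1,-d2],o2-o1,rcond=None)[0]; p=o1+s[0]*d1;q=o2+s[1]*d2
    return (p+q)/2,np.linalg.norm(p-q)
def proj(n,p):
    f,cx,cy,T=K(n); c=T[:3,:3].T@(np.array(p)-T[:3,3]); return np.array([cy+f*c[1]/c[2],cx+f*c[0]/c[2]])
def save(n,name,crop=None,s=1):
    im=read_camera(n)[:,:,::-1]
    if crop: r0,r1,c0,c1=crop; im=im[r0:r1,c0:c1]
    cv2.imwrite('pics/'+name,cv2.resize(np.ascontiguousarray(im),None,fx=s,fy=s,interpolation=cv2.INTER_CUBIC))
E
python3 - <<'E'
from h import *
a=read_camera('scene')[:,:,::-1];b=read_camera('top')[:,:,::-1]
cv2.imwrite('pics/a.png',cv2.resize(np.vstack([a,b]),None,fx=.78,fy=.78)); cv2.imwrite('pics/s.png',a); cv2.imwrite('pics/t.png',b)
for n in('scene','top'):
    print(n,K(n)[0],K(n)[3][:3].round(3).tolist())
    for q in('machine','wheel','hub','loupe','ferrule','marker','slot'):
        print(q,[(np.round(x['centre']).tolist(),round(x['score'],2)) for x in models.spot_in(q,n)][:4])
print(readout.get_obs())
E
```

```text
scene 425.0505393250725 [[0.717, -0.348, 0.603, 0.033], [-0.697, -0.373, 0.613, -0.486], [0.012, -0.86, -0.51, 0.498]]
machine [([184.0, 197.0], 0.74)]
wheel [([257.0, 349.0], 0.9), ([259.0, 256.0], 0.86), ([231.0, 302.0], 0.68), ([292.0, 304.0], 0.6)]
hub [([295.0, 306.0], 0.9), ([259.0, 253.0], 0.83), ([232.0, 300.0], 0.76), ([254.0, 353.0], 0.56)]
loupe [([204.0, 322.0], 0.78)]
ferrule [([219.0, 220.0], 0.68), ([262.0, 253.0], 0.54)]
marker [([181.0, 271.0], 0.51)]
slot [([235.0, 298.0], 0.87), ([260.0, 253.0], 0.61), ([294.0, 305.0], 0.61), ([254.0, 351.0], 0.56)]
top 356.8988905110847 [[0.072, -0.976, 0.207, 0.373], [-0.997, -0.071, 0.011, 0.019], [0.004, -0.207, -0.978, 0.895]]
machine [([206.0, 186.0], 0.95)]
wheel [([192.0, 296.0], 0.89), ([186.0, 336.0], 0.88), ([238.0, 292.0], 0.61)]
hub [([238.0, 289.0], 0.97), ([186.0, 336.0], 0.9), ([240.0, 334.0], 0.72), ([190.0, 292.0], 0.56)]
loupe []
ferrule [([219.0, 239.0], 0.4)]
marker [([140.0, 226.0], 0.52)]
slot [([235.0, 293.0], 0.86), ([183.0, 337.0], 0.81), ([192.0, 296.0], 0.73), ([242.0, 336.0], 0.55)]
{'t': 0.8, 'q': array([ 1.18790472,  0.47698998,  0.02238842,  1.55539839, -0.0114914 ,
        1.10930076, -0.08310875]), 'joint_vel': array([-1.26026638e-03,  8.06449445e-04,  1.34942853e-05, -3.83377473e-04,
       -1.40739343e-04,  6.84452574e-04, -1.92931948e-04]), 'joint_torque': array([-3.94050048e-04, -5.96274519e+01,  1.60608318e+00, -2.81534600e+01,
        1.24047574e-02,  1.67657556e-03,  3.69504576e-06]), 'eef_pos': array([ 0.18317429, -0.64968847,  0.24831509]), 'tool_rot': array([ 3.76869603e-06,  7.97286408e-01, -6.03601179e-01,  1.65620797e-05]), 'contact_force': array([ 0.03177814, -0.26792159,  0.06576964]), 'torque': array([-0.0073462 , -0.04496782,  0.00740974]), 'gripper_width': 1.0006467693269525}
```

View pics/s.png

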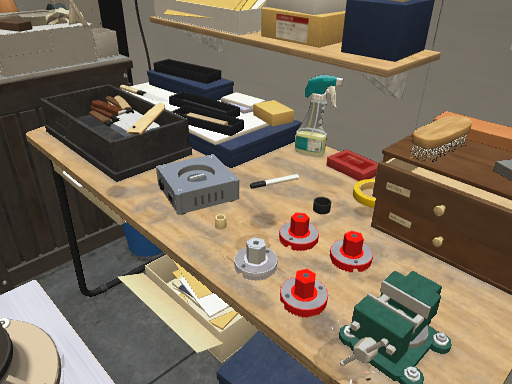

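View pics/t.png

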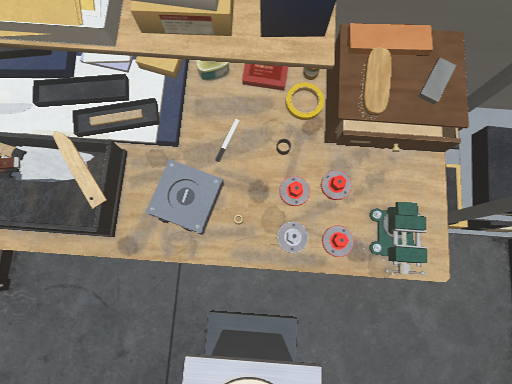

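The scene picture shows four wheel-shaped things: grey at scene (257,256) / top (237,293), and red ones at scene (231,299), (251,351) and (293,304). The grey one fits the description. The machine is at scene (184,197) / top (197,185), with the dog visible in its recess. I'll confirm with an enlarged crop.

```bash
python3 - <<'E'
from h import *
a=cv2.imread('pics/s.png');b=cv2.imread('pics/t.png')
z=lambda im,r,c,h,w:cv2.resize(im[r-h:r+h,c-w:c+w],(400,300),interpolation=cv2.INTER_CUBIC)
cv2.imwrite('pics/c.png',np.vstack([np.hstack([z(a,257,256,30,40),z(b,237,293,24,32)]),np.hstack([z(a,180,197,36,48),z(b,197,185,42,56)])]))
p,e=tri([242,256],[237,293]);print('hub top guess',p,e)
for z0 in(0,.051,.017): print(z0,atz('scene',[262,256],z0),atz('top',[237,293],z0))
print('rec',tri([173,197],[195,185]), atz('top',[195,185],.045))
for q,r in(('scene',[219,221]),('scene',[207,322]),('scene',[183,252]),('scene',[178,298]),('top',[219,239])): print(q,atz(q,r,.01))
E
```

```text
hub top guess [ 0.43981148 -0.07496401  0.05529542] 0.005368281559168162
0 [ 4.52184322e-01 -6.71900187e-02  5.55111512e-17] [ 0.44195668 -0.07932245  0.        ]
0.051 [ 0.40933043 -0.11006048  0.051     ] [ 0.43805299 -0.0737137   0.051     ]
0.017 [ 0.43789969 -0.08148017  0.017     ] [ 0.44065545 -0.07745287  0.017     ]
rec (array([0.51898574, 0.18857673, 0.0563989 ]), np.float64(0.0014998145782373342)) [0.52033884 0.19131393 0.045     ]
scene [0.48550425 0.06872712 0.01      ]
scene [ 0.67149984 -0.04366907  0.01      ]
scene [0.63418721 0.13270897 0.01      ]
scene [0.73135799 0.07537015 0.01      ]
top [0.47582392 0.0578726  0.01      ]
```

View pics/c.png

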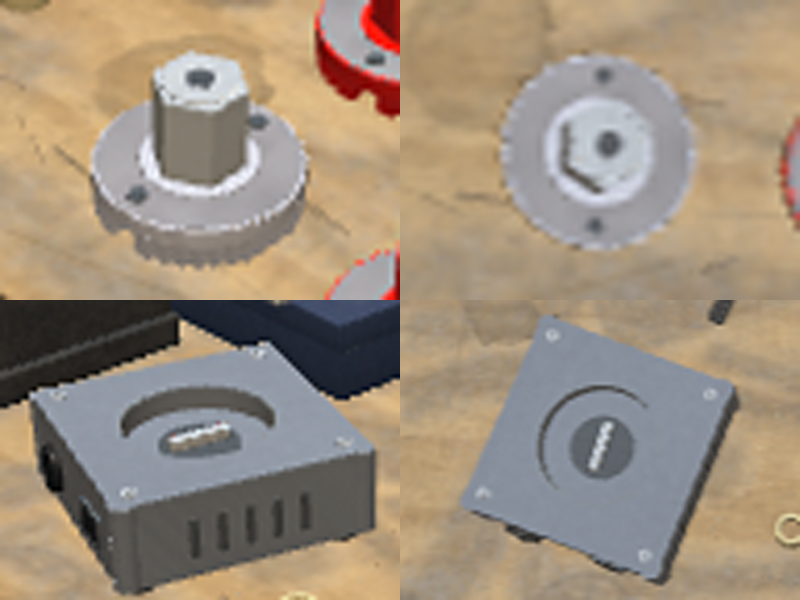

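The crop confirms it: grey wheel with steel hub (scene (243,256)). Rivets and dog ends are readable in both views. Next I compute the poses.

```bash
python3 - <<'E'
from h import *
S=lambda x,y:[227+y/5,216+x/5]; T=lambda x,y:[213+y/6.25,261+(x-400)/6.25]
S2=lambda x,y:[144+(y-300)/4.167,149+x/4.167]; T2=lambda x,y:[155+(y-300)/3.571,129+(x-400)/3.571]
print('hubtop',tri(S(200,79),T(609,144)), atz('scene',S(200,79),.051),atz('top',T(609,144),.051))
r=[atz('scene',S(137,195),.017),atz('scene',S(258,122),.017)];t=[atz('top',T(595,226),.017),atz('top',T(604,76),.017)]
print('disc top',atz('top',T(597,152),.017))
d=[atz('scene',S2(170,441),.0475),atz('scene',S2(228,430),.0475)];u=[atz('top',T2(596,468),.0475),atz('top',T2(607,423),.0475)]
print('rivet tri',tri(S(137,195),T(595,226)),tri(S(258,122),T(604,76)))
print('dog tri',tri(S2(170,441),T2(596,468)),tri(S2(228,430),T2(607,423)))
for n,x in zip(('riv s','riv t','dog s','dog t'),(r,t,d,u)):
    v=x[1]-x[0]; print(n,((x[0]+x[1])/2).round(4),'len',np.linalg.norm(v).round(4),'ang',np.degrees(np.arctan2(v[1],v[0])).round(1))
c=[atz('top',T2(*p),.055) for p in((545,318),(735,390),(655,580),(462,508))];print('mach top',np.mean(c,0),np.linalg.norm(c[1]-c[0]),np.linalg.norm(c[2]-c[1]))
c=[atz('scene',S2(*p),.055) for p in((30,393),(265,343),(375,455),(115,517))];print('mach scene',np.mean(c,0),np.linalg.norm(c[1]-c[0]),np.linalg.norm(c[2]-c[1]))
c=[tri(S2(*p),T2(*q))[0] for p,q in zip(((30,393),(265,343),(375,455),(115,517)),((545,318),(735,390),(655,580),(462,508)))];print(np.round(c,3))
o=readout.get_obs(); w,x,y,z=o['tool_rot']
from scipy.spatial.transform import Rotation as R
print(R.from_quat([x,y,z,w]).as_matrix().round(3))
E
```

```text
hubtop (array([ 0.44073014, -0.07696429,  0.05459549]), np.float64(0.0012364853182659798)) [ 0.44458574 -0.07396254  0.051     ] [ 0.44053348 -0.07697828  0.051     ]
disc top [ 0.43979595 -0.07632168  0.017     ]
rivet tri (array([ 0.41156925, -0.07690943,  0.02053756]), np.float64(0.001115253039040166)) (array([ 0.46970398, -0.07760536,  0.02049728]), np.float64(0.0011761245783893845))
dog tri (array([0.50209018, 0.19123208, 0.0496511 ]), np.float64(0.000414075828533748)) (array([0.53529434, 0.18729183, 0.04535203]), np.float64(0.002515657633295779))
riv s [ 0.4441 -0.0745  0.017 ] len 0.0586 ang -0.7
riv t [ 0.4405 -0.0773  0.017 ] len 0.0584 ang -0.6
dog s [0.5191 0.189  0.0475] len 0.0318 ang -20.5
dog t [0.5182 0.1896 0.0475] len 0.0315 ang -7.2
mach top [0.51556492 0.18936583 0.055     ] 0.14010903468001176 0.13720344298848552
mach scene [0.51878888 0.18974171 0.055     ] 0.13822496459251382 0.14639921345756482
[[ 0.541  0.263  0.055]
 [ 0.527  0.106  0.132]
 [ 0.473  0.093  0.097]
 [ 0.498  0.29  -0.039]]
[[ 0.271 -0.962  0.   ]
 [-0.962 -0.271 -0.   ]
 [ 0.    -0.    -1.   ]]
```

carry_out(
  deltas=[
    [[-5, -4.2, 0], 2],
    [[-10, -8.4, 0], 4],
    [[-15, -12.6, 0], 6],
    [[-20, -16.8, 1], 8],
    [[-25, -21, 2], 10],
    [[-30, -25.2, 3], 12],
    [[-35, -29.4, 5], 14],
    [[-40, -33.6, 7], 16],
    [[-45, -37.8, 9], 16.4],
    [[-48.2, -40.3, 10], 16.4],
  ],
  hand=0.8,
)

```text
t: 2.05
eef_pos: [0.4353, -0.0886, 0.1523]
tool_rot: [0.0, -0.703, 0.711, -0.001]
contact_force: [1.1, -0.6, 0.1]
gripper_width: 0.801
```

```bash
cat >> h.py <<'E'
from scipy.spatial.transform import Rotation as R
def st():
    o=readout.get_obs(); w,x,y,z=o['tool_rot']; M=R.from_quat([x,y,z,w]).as_matrix()
    print('t',round(o['t'],2),'pos',o['eef_pos'].round(4),'ang',np.degrees(np.arctan2(M[1,0],M[0,0])).round(2),'zax',M[:,2].round(3),'F',o['contact_force'].round(1),'T',o['torque'].round(2),'w',round(o['gripper_width'],3),'q7',o['q'][6].round(2)); return o,M
def go(target,ang):
    o,M=st(); a=np.degrees(np.arctan2(M[1,0],M[0,0])); print('shift cm',(M.T@(np.array(target)-o['eef_pos'])*100).round(2),'turn',round(-(ang-a),2))
E
python3 - <<'E'
from h import *
go([.441,-.0765,.15],-90.7)
a=read_camera('scene')[:,:,::-1];b=read_camera('top')[:,:,::-1]
z=lambda im,r,c,h,w:cv2.resize(im[r-h:r+h,c-w:c+w],(400,300),interpolation=cv2.INTER_CUBIC)
cv2.imwrite('pics/d.png',np.vstack([np.hstack([z(a,230,256,75,100),z(b,220,293,75,100)]),np.hstack([z(a,177,197,15,20),z(b,196,185,15,20)])]))
E
```

```text
t 2.05 pos [ 0.4353 -0.0886  0.1523] ang -90.69 zax [ 0.001 -0.    -1.   ] F [ 1.1 -0.6  0.1] T [-0.03 -0.05 -0.07] w 0.801 q7 -1.63
shift cm [-1.22 -0.56  0.23] turn 0.01
```

View pics/d.png

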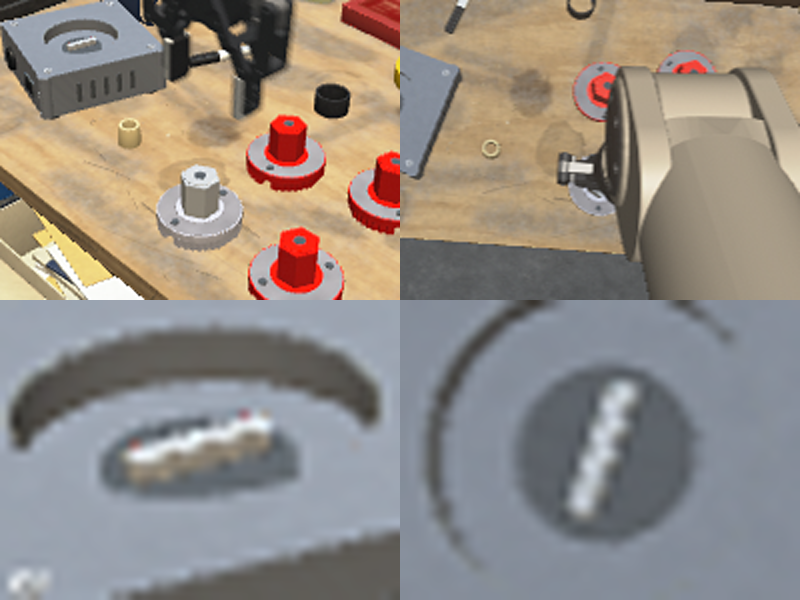

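The dog shows clearly: in the top view from crop (575,510) to (625,385), in the scene view along crop (130,450) to (268,424). The gripper is clear above the wheel.

```bash
python3 - <<'E'
from h import *
S=lambda x,y:[162+(y-300)/10,177+x/10]; T=lambda x,y:[181+(y-300)/10,165+(x-400)/10]
for n,p in(('scene',[S(130,455),S(268,427)]),('top',[T(576,513),T(627,383)])):
    a,b=[atz(n,q,.0475) for q in p]; v=b-a; print(n,(a+b)/2,np.linalg.norm(v),np.degrees(np.arctan2(v[1],v[0])))
print('boss centre top',atz('top',T(605,455),.04))
b=cv2.imread('pics/t.png')
g=cv2.cvtColor(b,cv2.COLOR_BGR2GRAY)[181:211,165:205]
ys,xs=np.where(g>175); print(len(xs)); 
P=np.array([atz('top',[181+y,165+x],.0475)[:2] for y,x in zip(ys,xs)]); w=g[ys,xs]
u,s,vt=np.linalg.svd(P-P.mean(0)); print(P.mean(0),s,np.degrees(np.arctan2(vt[0,1],vt[0,0])))
E
```

```text
scene [0.52048611 0.19033305 0.0475    ] 0.031891185839346185 -19.01150463107417
top [0.5180446  0.19021106 0.0475    ] 0.033734229326481124 -14.958199843624206
boss centre top [0.51760191 0.19070202 0.04      ]
24
[0.51974324 0.19189374] [0.04454577 0.00622466] 167.47762836134046
```

carry_out(
  deltas=[
    [[-0.6, -0.3, 1], 0],
    [[-1.22, -0.56, 3], 0],
    [[-1.22, -0.56, 6], 0],
    [[-1.22, -0.56, 8.5], 0],
    [[-1.22, -0.56, 9.5], 0],
  ],
)

```text
t: 2.78
eef_pos: [0.441, -0.0719, 0.0554]
tool_rot: [0.0, -0.706, 0.708, 0.002]
contact_force: [0.2, -0.6, -0.1]
gripper_width: 0.797
```

carry_out(
  deltas=[
    [[0.45, 0, 0.5], 0],
    [[0.45, 0, 1.5], 0],
    [[0.45, 0, 1.5], 0],
  ],
)

```text
t: 3.15
eef_pos: [0.4408, -0.0766, 0.0402]
tool_rot: [0.0, -0.706, 0.708, 0.002]
contact_force: [-0.5, 0.5, 0.2]
gripper_width: 0.8
```

carry_out(
  deltas=[
    [[0, 0, 0], 0],
    [[0, 0, 0], 0],
    [[0, 0, 0], 0],
    [[0, 0, 0], 0],
    [[0, 0, 0], 0],
    [[0, 0, 0], 0],
  ],
  hand=0,
  newtons=60,
)

```text
t: 3.9
eef_pos: [0.4413, -0.0764, 0.0407]
tool_rot: [0.001, -0.706, 0.708, 0.001]
contact_force: [-0.8, 0.5, 6.2]
gripper_width: 0.339
```

```bash
python3 - <<'E'
from h import *
go([.441,-.0765,.15],-90.7)
E
```

```text
t 3.9 pos [ 0.4413 -0.0764  0.0407] ang -90.18 zax [-0.001  0.003 -1.   ] F [-0.8  0.5  6.2] T [ 0.06  0.19 -0.03] w 0.339 q7 -1.76
shift cm [ -0.02   0.04 -10.93] turn 0.52
```

carry_out(
  deltas=[
    [[0, 0, -1], 0],
    [[0, 0, -3], 0],
    [[0, 0, -6], 0],
    [[0, 0, -8], 0],
    [[0, 0, -8], 0],
  ],
)

```text
t: 4.53
eef_pos: [0.4421, -0.0768, 0.1221]
tool_rot: [0.002, -0.706, 0.708, 0.0]
contact_force: [-0.2, 0.2, -4.1]
gripper_width: 0.337
```

```bash
python3 - <<'E'
from h import *
go([.5185,.190,.12],-105.5)
E
```

```text
t 4.53 pos [ 0.4421 -0.0768  0.1221] ang -90.19 zax [ 0.002  0.002 -1.   ] F [-0.2  0.2 -4.1] T [-0.03 -0.02 -0.02] w 0.337 q7 -1.68
shift cm [-26.71  -7.55   0.29] turn 15.31
```

carry_out(
  deltas=[
    [[-4, -1.1, 0], 2],
    [[-8, -2.2, 0], 4],
    [[-12, -3.4, 0], 6],
    [[-16, -4.5, 0], 9],
    [[-20, -5.7, 0], 12],
    [[-24, -6.8, 0], 15.3],
    [[-26, -7.4, 0], 15.3],
    [[-26.7, -7.55, 0], 15.3],
    [[-26.7, -7.55, 0.3], 15.3],
  ],
)

```text
t: 5.65
eef_pos: [0.5183, 0.1888, 0.1194]
tool_rot: [0.001, -0.605, 0.796, 0.0]
contact_force: [-0.3, 0.2, -2.6]
gripper_width: 0.34
```

```bash
python3 - <<'E'
from h import *
go([.5185,.190,.12],-105.5)
save('scene','e.png',(110,220,120,270),5)
E
```

```text
t 5.65 pos [0.5183 0.1888 0.1194] ang -105.5 zax [ 0.001  0.001 -1.   ] F [-0.3  0.2 -2.6] T [-0.04  0.02 -0.06] w 0.34 q7 -2.47
shift cm [-0.12  0.01 -0.06] turn -0.0
```

View pics/e.png

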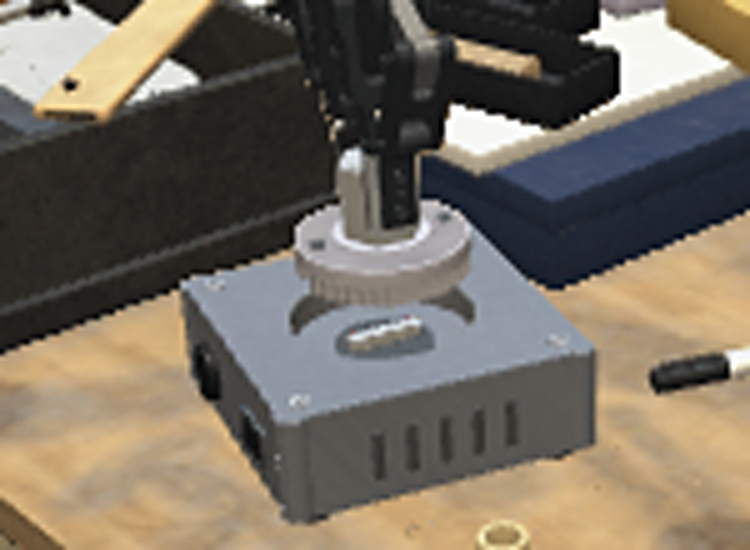

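The held wheel is level, its disc over the recess at about crop (383,240). I'll check its offset from the dog in this same view.

```bash
python3 - <<'E'
from h import *
S=lambda x,y:[110+y/5,120+x/5]
z=.1194-.0407+.017
r=[atz('scene',S(317,244),z),atz('scene',S(443,216),z)];v=r[1]-r[0]
print('rivets',(r[0]+r[1])/2,np.linalg.norm(v),np.degrees(np.arctan2(v[1],v[0])))
r=[atz('scene',S(345,342),.0475),atz('scene',S(423,327),.0475)];v=r[1]-r[0]
print('dog',(r[0]+r[1])/2,np.linalg.norm(v),np.degrees(np.arctan2(v[1],v[0])))
E
```

```text
rivets [0.52258849 0.19129427 0.0957    ] 0.05843481064334952 -14.627839600191582
dog [0.51809562 0.1875448  0.0475    ] 0.03567775096814113 -20.246838058951607
```

carry_out(
  deltas=[
    [[0, 0.13, 0.8], 1.5],
    [[0, 0.13, 1.5], 1.5],
    [[0, 0.13, 2.1], 1.5],
    [[0, 0.13, 2.5], 1.5],
    [[0, 0.13, 2.7], 1.5],
    [[0, 0.13, 2.9], 1.5],
  ],
  newtons=40,
)

```text
t: 6.45
eef_pos: [0.5172, 0.189, 0.09]
tool_rot: [0.001, -0.595, 0.804, 0.0]
contact_force: [0.5, 1.5, -2.5]
gripper_width: 0.338
```

```bash
python3 - <<'E'
from h import *
go([.517,.189,.081],-107)
save('scene','f.png',(110,220,120,270),5)
E
```

```text
t 6.45 pos [0.5172 0.189  0.09  ] ang -107.04 zax [ 0.002  0.002 -1.   ] F [ 0.5  1.5 -2.5] T [ 0.36 -0.17  0.04] w 0.338 q7 -2.51
shift cm [0.01 0.02 0.9 ] turn -0.04
```

View pics/f.png

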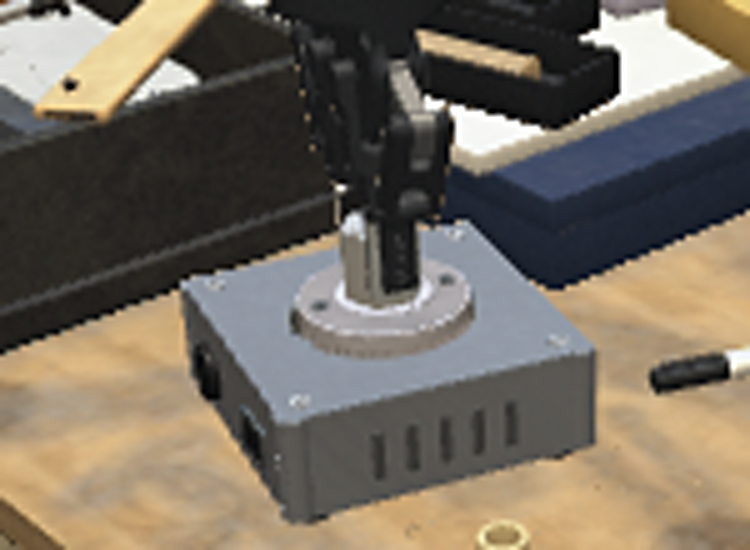

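The wheel has entered the recess cleanly. Slight sideways force (+y 1.5 N) only. I'll go on down, feeling.

carry_out(
  deltas=[
    [[0, 0, 0.15], 0],
    [[0, 0, 0.3], 0],
    [[0, 0, 0.45], 0],
    [[0, 0, 0.6], 0],
    [[0, 0, 0.6], 0],
  ],
)

```text
t: 7.12
eef_pos: [0.5176, 0.1891, 0.0877]
tool_rot: [0.001, -0.594, 0.804, -0.001]
contact_force: [-11.8, -5.0, 38.5]
gripper_width: 0.334
```

```bash
python3 - <<'E'
from h import *
go([.517,.189,.081],-107)
E
```

```text
t 7.12 pos [0.5176 0.1891 0.0877] ang -107.06 zax [ 0.003  0.001 -1.   ] F [-11.8  -5.   38.5] T [-0.92  2.66  0.05] w 0.334 q7 -2.52
shift cm [0.03 0.05 0.67] turn -0.06
```

carry_out(
  deltas=[
    [[0, 0, 0.05], 0],
    [[0, 0, 0.1], -1.5],
    [[0, 0, 0.12], -3],
    [[0, 0, 0.12], -4.5],
    [[0, 0, 0.12], -6],
    [[0, 0, 0.12], -6],
  ],
)

```text
t: 7.88
eef_pos: [0.5187, 0.1893, 0.088]
tool_rot: [0.002, -0.636, 0.772, -0.001]
contact_force: [-2.1, -0.8, 14.7]
gripper_width: 0.342
```

carry_out(
  deltas=[
    [[0, 0, 0.1], 2],
    [[0, 0, 0.1], 4],
    [[0, 0, 0.1], 6],
    [[0, 0, 0.1], 8],
    [[0, 0, 0.1], 10],
    [[0, 0, 0.1], 12],
    [[0, 0, 0.1], 12],
  ],
)

```text
t: 8.75
eef_pos: [0.519, 0.191, 0.0877]
tool_rot: [0.003, -0.552, 0.834, -0.001]
contact_force: [-2.2, 2.9, 7.3]
gripper_width: 0.334
```

```bash
python3 - <<'E'
from h import *
go([.517,.189,.081],-107)
E
```

```text
t 8.75 pos [0.519  0.191  0.0877] ang -112.95 zax [ 0.006  0.003 -1.   ] F [-2.2  2.9  7.3] T [0.69 0.48 0.05] w 0.334 q7 -2.6
shift cm [0.26 0.11 0.67] turn -5.95
```

carry_out(
  deltas=[
    [[0, 0, -0.15], -3],
    [[0.1, 0, -0.2], -5.5],
    [[0.1, 0, -0.2], -5.5],
  ],
)

```text
t: 9.12
eef_pos: [0.5181, 0.1894, 0.089]
tool_rot: [0.003, -0.592, 0.806, -0.001]
contact_force: [0.5, 0.6, -2.7]
gripper_width: 0.344
```

carry_out(
  deltas=[
    [[0.2, 0, 0], 0],
    [[0.4, 0, 0], 0],
    [[0.5, 0, 0], 0],
    [[0.5, 0, 0], 0],
  ],
)

```text
t: 9.62
eef_pos: [0.5174, 0.1883, 0.0893]
tool_rot: [0.005, -0.592, 0.806, 0.001]
contact_force: [2.6, 8.5, -5.9]
gripper_width: 0.343
```

carry_out(
  deltas=[
    [[-0.2, 0, 0], 0],
    [[-0.4, 0, 0], 0],
    [[-0.6, 0, 0], 0],
    [[-0.8, 0, 0], 0],
    [[-0.9, 0, 0], 0],
    [[-0.9, 0, 0], 0],
  ],
)

```text
t: 10.38
eef_pos: [0.5197, 0.196, 0.0892]
tool_rot: [0.005, -0.592, 0.806, 0.0]
contact_force: [-1.7, -2.7, -2.3]
gripper_width: 0.34
```

```bash
python3 - <<'E'
from h import *
go([.518,.190,.090],-107)
E
```

```text
t 10.38 pos [0.5197 0.196  0.0892] ang -107.38 zax [ 0.007  0.006 -1.   ] F [-1.7 -2.7 -2.3] T [-0.65  0.31 -0.01] w 0.34 q7 -2.53
shift cm [ 0.63 -0.02 -0.09] turn -0.38
```

carry_out(
  deltas=[
    [[0.2, 0, 0], 0],
    [[0.4, 0.1, 0], 0],
    [[0.4, 0.3, 0], 0],
    [[0.4, 0.5, 0], 0],
    [[0.4, 0.6, 0], 0],
    [[0.4, 0.6, 0], 0],
  ],
)

```text
t: 11.12
eef_pos: [0.5142, 0.1938, 0.0895]
tool_rot: [0.006, -0.592, 0.806, -0.0]
contact_force: [5.2, -1.5, -4.4]
gripper_width: 0.342
```

carry_out(
  deltas=[
    [[0, -0.2, 0], 0],
    [[0, -0.4, 0], 0],
    [[0, -0.6, 0], 0],
    [[0, -0.8, 0], 0],
    [[0, -0.8, 0], 0],
  ],
)

```text
t: 11.75
eef_pos: [0.5217, 0.1915, 0.0895]
tool_rot: [0.006, -0.592, 0.806, -0.0]
contact_force: [-0.5, -0.2, -3.3]
gripper_width: 0.342
```

```bash
python3 - <<'E'
from h import *
go([.518,.192,.089],-107)
E
```

```text
t 11.75 pos [0.5217 0.1915 0.0895] ang -107.41 zax [ 0.009  0.007 -1.   ] F [-0.5 -0.2 -3.3] T [-0.02  0.09  0.01] w 0.342 q7 -2.52
shift cm [0.06 0.37 0.05] turn -0.41
```

carry_out(
  deltas=[
    [[0.05, 0.15, 0], 0],
    [[0.05, 0.3, 0.05], 0],
    [[0.05, 0.3, 0.2], 0],
    [[0.05, 0.3, 0.3], 0],
    [[0.05, 0.3, 0.4], 0],
    [[0.05, 0.3, 0.4], 0],
  ],
)

```text
t: 12.5
eef_pos: [0.5187, 0.1919, 0.0853]
tool_rot: [0.005, -0.592, 0.806, -0.0]
contact_force: [-0.1, 0.2, -3.9]
gripper_width: 0.341
```

```bash
python3 - <<'E'
from h import *
go([.518,.192,.081],-107)
E
```

```text
t 12.5 pos [0.5187 0.1919 0.0853] ang -107.42 zax [ 0.009  0.006 -1.   ] F [-0.1  0.2 -3.9] T [ 0.01 -0.02 -0.02] w 0.341 q7 -2.52
shift cm [0.01 0.07 0.43] turn -0.42
```

The slot has found the dog: .0853 with no upward force, below the 0.088 stop. I'll go down to the floor.

carry_out(
  deltas=[
    [[0, 0, 0.15], 0],
    [[0, 0, 0.3], 0],
    [[0, 0, 0.45], 0],
    [[0, 0, 0.55], 0],
    [[0, 0, 0.55], 0],
  ],
)

```text
t: 13.12
eef_pos: [0.5189, 0.1919, 0.0809]
tool_rot: [0.006, -0.592, 0.806, -0.0]
contact_force: [-2.0, -1.8, 7.6]
gripper_width: 0.341
```

```bash
python3 - <<'E'
from h import *
go([.518,.192,.081],-107)
E
```

```text
t 13.12 pos [0.5189 0.1919 0.0809] ang -107.43 zax [ 0.009  0.006 -1.   ] F [-2.  -1.8  7.6] T [-0.51  0.95 -0.01] w 0.341 q7 -2.53
shift cm [ 0.02  0.09 -0.01] turn -0.43
```

Floor contact is at .0809 with 0.0807 expected. Release and rise.

carry_out(
  deltas=[
    [[0, 0, 0], 0],
    [[0, 0, 0], 0],
    [[0, 0, 0], 0],
    [[0, 0, 0], 0],
    [[0, 0, 0], 0],
  ],
  hand=0.7,
)

```text
t: 13.75
eef_pos: [0.5189, 0.1919, 0.0808]
tool_rot: [0.005, -0.592, 0.806, -0.0]
contact_force: [-0.4, 0.2, -0.8]
gripper_width: 0.699
```

carry_out(
  deltas=[
    [[0, 0, -1], 0],
    [[0, 0, -3], 0],
    [[0, 0, -6], 0],
    [[0, 0, -10], 0],
    [[0, 0, -15], 0],
    [[10, 0, -18], 0],
    [[14, 0, -18], 0],
    [[20, 0, -18], 0],
    [[24, 0, -18], 0],
    [[24, 0, -18], 0],
  ],
)

```text
t: 15.0
eef_pos: [0.4439, -0.0424, 0.2594]
tool_rot: [0.005, -0.589, 0.808, -0.001]
contact_force: [0.9, -0.2, -0.8]
gripper_width: 0.698
```

```bash
python3 - <<'E'
from h import *
st()
a=read_camera('scene')[:,:,::-1];b=read_camera('top')[:,:,::-1]
z=lambda im,r,c,h,w:cv2.resize(im[r-h:r+h,c-w:c+w],(400,300),interpolation=cv2.INTER_CUBIC)
cv2.imwrite('pics/g.png',np.vstack([np.hstack([z(a,180,197,36,48),z(b,197,185,42,56)]),np.hstack([z(a,192,256,192,256),z(b,192,256,192,256)])]))
E
```

```text
t 15.0 pos [ 0.4439 -0.0424  0.2594] ang -107.88 zax [ 0.01   0.005 -1.   ] F [ 0.9 -0.2 -0.8] T [ 0.03  0.03 -0.  ] w 0.698 q7 -1.94
```

View pics/g.png

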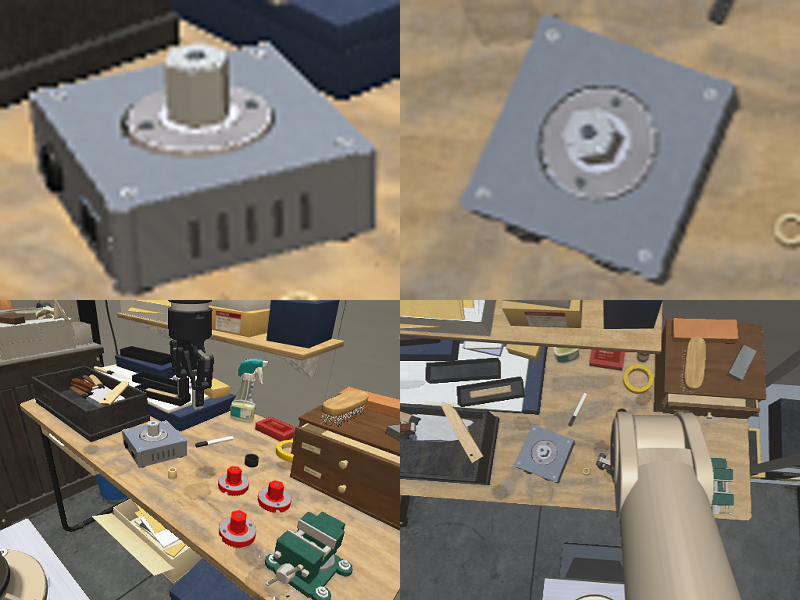

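The wheel sits flush and level in the recess, with its disc just above the top face. The bystanders are unmoved and the arm is clear, so I'm handing in.

```bash
python3 -c "
from h import *
print(bot.hand_in())"
```

```text
the job is handed in; nothing more can be done
None
```

The grey wheel is fitted and released in the recess, and I handed the job in at about 15 s of the 72 s allowed; hand-in gave no verdict.

**Fit:** I gripped the wheel by its hub and turned it to the dog's angle as seen in the pictures, about −17°. The first press stopped on the dog, and turning the wheel alone did not free it. I then felt the recess walls and moved about 3 mm in +y. At that point the slot took the dog and the wheel went down.

**Last checks:**
- The tool stood at 0.0809 m on floor contact, where 0.0807 m was expected for fully home.
- The final pictures show the wheel level in the recess, with its disc just above the machine's top.
- The loupe, ferrule and marker look unmoved, and the arm is clear of everything.

**Disagreements:**
- My camera estimate of the recess centre was about 3 mm short in y, and the scene and top cameras disagreed by 3–4 mm.
- The wall probing gave about 7 mm of free travel instead of 5 mm, probably from the wheel tilting or slipping slightly in the grip.
- The tool reached about 0.01 rad of tilt by the end.

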